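Hang the cassette basket on the drip hook

TASK

Lift the wire basket of light-blue cassettes by its folding bail and hang it on the drip stand's hook: bring the bail's bar in sideways through the open mouth, under the hook's arm, and lower it into the throat, so that the basket hangs roughly level from the middle of its bail over the drip pan with hardly any sway left. The hook's height has been set afresh, so feel for it or look; keep the basket upright so that no cassette falls out, let go of it, and leave everything else on the bench where it stands.

Things in the scene. Friction and masses are not known exactly. Their poses are not given: they have to be found in the camera images.
- blue_basket_center (a point): centre of the wire basket of light-blue cassettes, half-way up its body (30 mm above its underside). Steel wire body 90 mm along its x, 140 mm along its y, 60 mm high; about 0.35 to 0.55 kg with its tightly packed cassettes. z is up. The bail's pivots: 62 mm above the underside, at x = 0, at both short ends.
- blue_basket_bar (a point): middle of the bail's round grip bar: 8 mm thick, 152 mm long along the basket's y, on two 85 mm legs from the pivots. It swings freely and lies folded to the basket's -x side on a stop: bar 72 mm above the underside, 84 mm from the basket's centre, 35 mm clear of the wall. Swung up, the bar is 147 mm above the underside; lifted by it, the basket hangs plumb; let go, it falls back.
- drip_stand: fixed drip stand: grey base plate 225 x 190 mm, steel drip pan (rim 24 mm above the bench), hook clamped to a post. Origin on the bench straight below the hook's throat; z up; +x points from the throat to the post. The hook lies in the stand's x-z plane and its mouth opens to -x, away from the post; a seated bar lies along the stand's y.
- hook_mouth (a point): point on the bench under the mouth, 16 mm from the stand's origin along -x. Hook: a level flat arm (6 mm wide, 16 deep, on edge) runs from the post forward to x = -12 mm over the throat; an 8 mm rod drops from it at x = 16 mm and turns under the throat in a V and up to a tip at x = -16 mm. Above the seated bar's axis: tip top 11 mm, arm underside 31 mm, arm top 47 mm. Throat 24 mm wide above the V.
- post_top (a point): top of the stand's upright post (16 mm thick, 297 mm above the bench, 100 mm from the throat). The hook's clamp on it is set to a new height each time, NOT reported: the axis of a seated bar lies 192 to 234 mm above the bench, the arm's top 47 mm above that. Find it by touch (feel down lightly onto the arm's top) or by eye. The hook is rigid and does not give way.
- rose_basket_center (a point): the same for a second, equal wire basket of rose-pink cassettes, to be left alone: body 90 x 140 x 60 mm, centre half-way up
- rose_basket_bar (a point): middle of the folded bail bar of the rose basket, same make as the blue one's
- yellow_pot_center (a point): centre, half-way up, of a 58 mm tall white specimen pot with a yellow lid, 52 mm across; a loose bystander
- white_pot_center (a point): centre, half-way up, of a 58 mm tall white specimen pot with a white lid, 52 mm across; a loose bystander
- bottle_center (a point): centre, half-way up, of a 170 mm tall white bottle with a blue cap, 66 mm across; a loose bystander
- forceps_center (a point): centre, half-way up, of steel forceps 125 mm long lying flat, 10 mm high; a loose bystander
- moulds_center (a point): centre, half-way up, of a nested stack of steel base moulds, 37 x 30 mm and 34 mm high; a loose bystander
- carton_center (a point): centre, half-way up, of an open carton of white cassettes, 70 x 130 mm and 50 mm high; a loose bystander

How it is judged:
At the end, for the whole second after the job is handed in: The blue bar lies in the hook's throat (within 14 mm along the stand's x, its middle within 20 mm along y, bar axis 182 to 238.5 mm above the bench, not on top of the arm); the basket hangs free, within 0.26 rad of level, centre 60-140 mm up, swaying under 0.12 m/s and 1 rad/s (x of blue_basket_bar in the frame of drip_stand between -0.014 and 0.014 m and y of blue_basket_bar in the frame of drip_stand between -0.02 and 0.02 m and height (world z) of blue_basket_bar between 0.182 and 0.2385 m and height (world z) of blue_basket_center between 0.06 and 0.14 m and angle between blue_basket_center's own z axis and vertical below 0.26 rad and linear speed of blue_basket below 0.12 m/s and angular speed of blue_basket below 1 rad/s); the robot touches nothing.
It fails at once if the blue basket is tipped more than 45 degrees, so that cassettes fall out (angle between blue_basket_center's own z axis and vertical above 0.785 rad).
It fails at once if the rose basket is shifted more than 30 mm or tipped (distance of rose_basket_center from where it was at the start of the episode above 0.03 m or angle between rose_basket_center's own z axis and vertical above 0.4 rad).
It fails at once if another loose thing on the bench is shifted more than 30 mm or knocked over (distance of any of yellow_pot_center, white_pot_center, bottle_center, forceps_center, moulds_center, carton_center from where it was at the start of the episode above 0.03 m or angle between any of yellow_pot_center, white_pot_center, bottle_center, forceps_center, moulds_center, carton_center's own z axis and vertical above 0.5 rad).
It also fails if it takes over 72 s, if anything falls off the work surface, if the arm or the gripper's body presses on something with over 40 N, if the wrist force passes 120 N, or if a joint passes its speed limit or range.

ROBOT

A 7-joint arm with a two-finger parallel gripper is mounted at the origin on the work surface. World frame = base frame: x ahead of the robot, y to its left, z up, the work surface at z = 0. Lengths are in m, angles in rad, forces in N, time in s.
With the tool pointing down it reaches from about 0.4 to 0.85 m from the base axis. Payload 10.4 kg.
Tool frame: the origin (TCP) lies on the centre line of the jaws, within the pads' length; the fingertips stand r.tip_extent ahead of it and the grasp point (between the pads) lies 3 mm ahead of it (r.tip_extent is the distance from the TCP to the fingertips, in m); z points along the fingers, y is the direction in which the jaws open and shut (so a half turn about z gives the same grasp; the last joint's range is limited). The gripper opens to 87 mm and grips with 3 to 60 N. Pads are 19 mm wide; open, the fingers measure 117 mm over their backs; the gripper's body (75 mm by 190 mm) begins 51 mm behind the grasp point.
Start: joints at [-1.136, 0.332, -0.065, 1.46, 0.022, 1.35, -0.088], TCP at [0.276, 0.561, 0.245] pointing down, gripper open.
Joint ranges: [-2.6, 2.6], [-0.5, 2.12], [-1.47, 1.34], [0.16, 2.42], [-1.27, 4.41], [0.06, 2.06], [-2.6, 2.6]. Speed limits (rad/s): [2.22, 2.22, 2.79, 2.79, 3.14, 3.14, 3.14].

INTERFACE

Orientations are given as a unit quaternion [x, y, z, w].
In Python, from bench import r gives the robot as it stands. The module is installed in compiled form; this text tells all that it offers.
- The arm moves only by the shell command python3 -m jog 'ROWS' [FORCE]. ROWS is JSON, a list of rows, each a list of 5 numbers: the shift along the tool's x, y, z in cm, then the turn about the tool's z in rad, then the closure, from 0 (fully open) to 1 (shut). A call has exactly 10 rows; each row shifts and turns the pose as measured when the row begins, along the tool's axes as they then stand; what a row does not reach is not made up. A row lasts 1/10 s, in which the tool goes at most 50 mm and 8.59 degrees, less where a joint would pass 70% of its speed; a pose out of reach is approached as far as the arm can. A call with a gripper value outside its range is refused whole. The fingers move at their own pace and stop on an object; FORCE is the grip in N (left out, the last holds). Time passes only in rows, so rows that do not move let the fingers close, or fill a call up. It gives the time, the measured TCP pose, the force and the opening at its end, in the units of the state.
- r.read_state(): the state, without advancing time (a new reading comes with each control period).
- r.camera(name): name is "scene" or "top"; returns a dict with "pixels" (384x512x3 uint8, red, green, blue), "fx", "fy", "cx", "cy" (pixels), "k1" (the pictures are not rectified: a ray, as slopes to the right and down, at radius r is drawn at 1 + k1 r^2 times it, then the intrinsics apply), "camera_from_world" (4x4, takes a point from world to camera coordinates). Camera axes: x right, y up, looking along -z (the intrinsics and any distortion apply to the point x, -y, -z); pixel columns grow to the right and rows downward; lengths in m; the calibration is good to about 2 mm. A picture is of the moment at which its call begins. There is no depth.
- r.close_job(): hands the job in, once; it reports no verdict.
The state is a dict: "time": time; "joint_positions": joint angles; "joint_vel": joint speeds; "joint_torque": joint torques, N m; "ee_pos": TCP position; "eef_rot": TCP orientation; "ft_force": force on the tool from outside, world axes, zero at the start; "torque": the same for the moment, N m; "width": finger opening in m.
Only numpy, scipy, OpenCV 4.12 (cv2) and the standard library are available. Lean on these libraries where they do the work, as an engineer would, in place of code of your own. Each camera call takes 0.05 s, during which the arm holds its last target. There are 200 camera calls.

## Working session

There is one attempt and no reset: what is moved stays moved. The work goes in short steps, Python scripts to look and compute and a shell command to move; the robot and the scene stay as the last step left them, time stands still between calls to the robot, and variables do not carry over. Pictures are saved under pics/ and viewed, about 8 in all and at most 12, crops included, and the job is handed in when it is done.

```bash
mkdir -p pics && cat > h.py <<'E'
import numpy as np, cv2
from bench import r
def snap(name,fn=None,crop=None,scale=1):
    c=r.camera(name); im=c["pixels"][:,:,::-1].copy()
    if fn:
        o=im
        if crop: o=im[crop[1]:crop[3],crop[0]:crop[2]]
        cv2.imwrite("pics/"+fn,cv2.resize(o,None,fx=scale,fy=scale,interpolation=cv2.INTER_CUBIC))
    return c,im
def ray(c,u,v):
    x=(u-c["cx"])/c["fx"]; y=(v-c["cy"])/c["fy"]
    rd=np.hypot(x,y); q=rd
    for _ in range(20): q=rd/(1+c["k1"]*q*q)
    s=q/rd if rd else 1
    d=np.array([x*s,-y*s,-1]); T=np.array(c["camera_from_world"]); R=T[:3,:3]
    return -R.T@T[:3,3], R.T@d
def onz(c,u,v,z):
    o,d=ray(c,u,v); return o+d*(z-o[2])/d[2]
def proj(c,p):
    T=np.array(c["camera_from_world"]); q=T[:3,:3]@np.array(p)+T[:3,3]
    x,y=q[0]/-q[2],-q[1]/-q[2]; k=1+c["k1"]*(x*x+y*y)
    return np.array([c["fx"]*x*k+c["cx"],c["fy"]*y*k+c["cy"]])
def tri(c1,p1,c2,p2):
    o1,d1=ray(c1,*p1);o2,d2=ray(c2,*p2)
    A=np.stack([d1,-d2],1); t=np.linalg.lstsq(A,o2-o1,rcond=None)[0]
    a=o1+d1*t[0]; b=o2+d2*t[1]; return (a+b)/2,np.linalg.norm(a-b)
E
python3 - <<'E'
from h import *
for n in("top","scene"):
    c,im=snap(n,n+"0.png",None,1.55)
    print(n,ray(c,c["cx"],c["cy"]),c["fx"],c["k1"])
s=r.read_state();print(s,r.tip_extent)
E
```

```text
top (array([ 0.36599401, -0.02329113,  1.46767903]), array([ 0.13978586, -0.009189  , -0.99013912])) 489.8650059419454 -0.020400750567537856
scene (array([0.95742908, 0.72666488, 0.85841661]), array([-0.36662927, -0.68912999, -0.62504626])) 351.82079929654265 -0.08063983374627441
{'time': 0.1, 'joint_positions': array([-1.13556458,  0.33281137, -0.06471296,  1.46083603,  0.02159398,
        1.34989575, -0.0885123 ]), 'joint_vel': array([-7.72486200e-05, -2.97447681e-03, -4.72465795e-04, -1.05374104e-03,
        3.17364594e-04, -6.03764164e-05,  1.53874986e-04]), 'joint_torque': array([ 6.57351247e-04, -6.24544287e+01,  2.40966358e-02, -3.90713596e+01,
       -6.13763602e-02,  3.65608488e-02,  6.90481511e-05]), 'ee_pos': array([0.27610877, 0.56035919, 0.243842  ]), 'eef_rot': array([ 2.26913299e-01,  9.73914761e-01, -6.16066117e-04, -1.20090464e-04]), 'ft_force': array([-0.34628232, -0.02410331,  0.05907693]), 'torque': array([-0.04214308, -0.04174078,  0.01880786]), 'width': 0.08708436563177088} 0.022
```

View pics/top0.png

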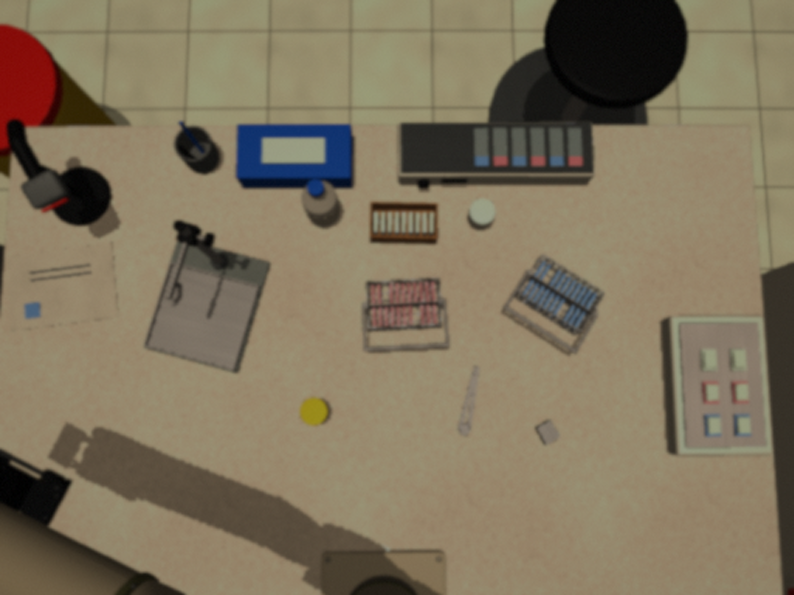

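View pics/scene0.png

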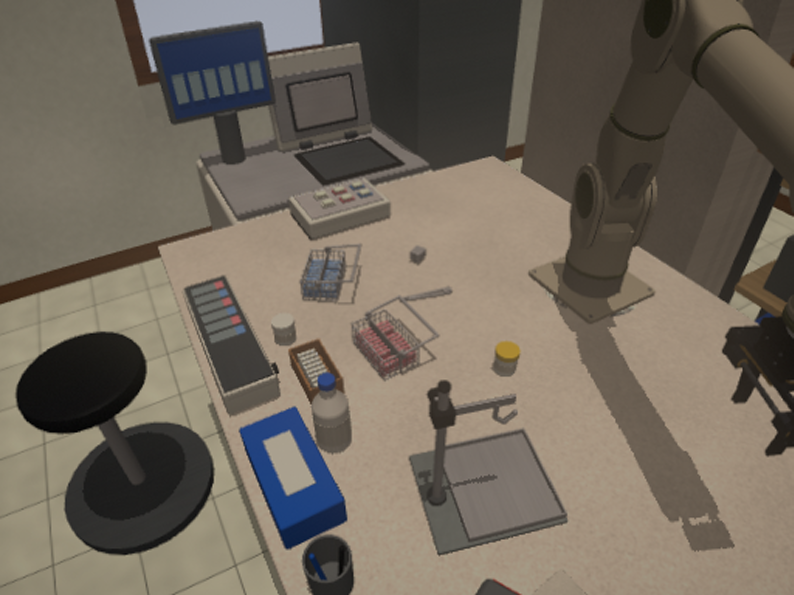

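The top view shows the blue basket near (553,303), with its bar from (507,312) to (575,350). The stand is at (208,305) with its post top near (187,232) and the hook end near (175,297). The rose basket sits between them at (403,310). I'll crop closer on the blue basket, the stand and the hook.

```bash
python3 - <<'E'
from h import *
c,t=snap("top"); d,s=snap("scene")
def crop(im,x0,y0,w,h,k): return cv2.resize(im[y0:y0+h,x0:x0+w],None,fx=k,fy=k,interpolation=cv2.INTER_CUBIC)
A=crop(t,315,155,80,80,5); B=crop(t,85,135,100,120,5)[:600]; 
S=crop(s,260,235,80,100,5)
can=np.zeros((600,800,3),np.uint8)
a=crop(t,315,160,80,75,5); can[:375,:400]=a
b=crop(t,85,138,100,106,4); can[:424,400:800]=b
e=crop(s,265,240,80,44,5); can[380:600,:400]=e
can=cv2.convertScaleAbs(can,alpha=1.5)
cv2.imwrite("pics/c1.png",can)
hsv=cv2.cvtColor(t,cv2.COLOR_BGR2HSV)
m=cv2.inRange(hsv,(95,60,60),(125,255,255)); m[:160]=0;m[240:]=0;m[:,:320]=0;m[:,400:]=0
p=cv2.findNonZero(m); (u,v),wh,an=cv2.minAreaRect(p); print(len(p),(u,v),wh,an,onz(c,u,v,.055))
E
```

```text
236 (361.0577697753906, 189.46571350097656) (39.655555725097656, 23.072322845458984) 32.735225677490234 [ 0.59044555 -0.33596649  0.055     ]
```

View pics/c1.png

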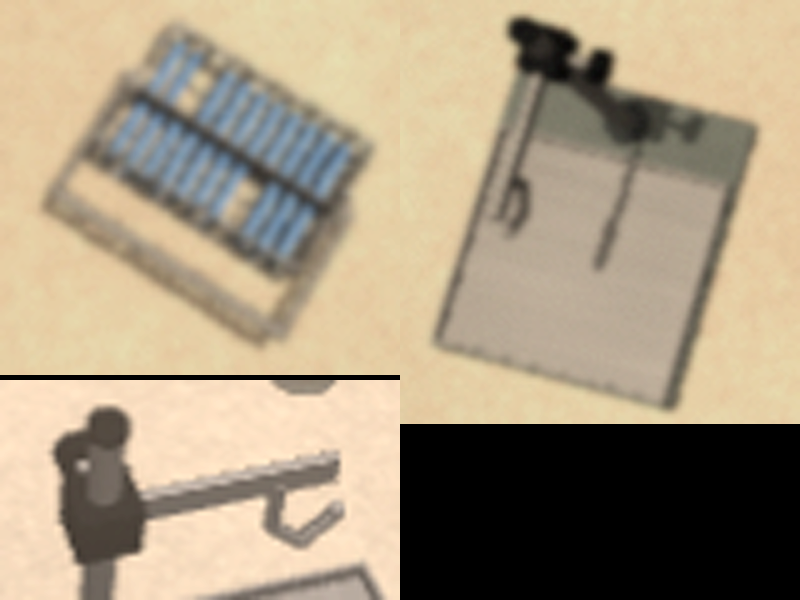

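```bash
python3 - <<'E'
from h import *
c,t=snap("top"); d,s=snap("scene")
P=lambda x,y:(315+(x+.5)/5-.5,160+(y+.5)/5-.5)
Q=lambda x,y:(85+(x-399.5)/4-.5,138+(y+.5)/4-.5)
E=lambda x,y:(265+(x+.5)/5-.5,240+(y-379.5)/5-.5)
for n,p,z in [("barL",(48,200),.072),("barR",(265,340),.072),("pivL",(128,78),.062),("pivR",(348,212),.062)]:
    print(n,onz(c,*P(*p),z))
print("armend",tri(c,Q(500,219),d,E(339,458)))
print("hooktip",tri(c,Q(512,232),d,E(340,508)))
print("armback/clamp",tri(c,Q(536,80),d,E(140,505)))
for q in [(437,345),(672,405),(757,128)]: print("plate",onz(c,*Q(*q),.01))
print("postbase/top?", onz(c,*Q(530,28),.297))
# post top in scene
print(tri(c,Q(545,42),d,E(108,428)))
E
```

```text
barL [ 0.5586005  -0.22464716  0.072     ]
barR [ 0.47718542 -0.34718861  0.072     ]
pivL [ 0.63179389 -0.274702    0.062     ]
pivR [ 0.55220763 -0.40063242  0.062     ]
armend (array([0.55601445, 0.34494409, 0.23634956]), np.float64(0.0019452902782264307))
hooktip (array([0.55244764, 0.3476111 , 0.20126837]), np.float64(0.002986862959536365))
armback/clamp (array([0.64807018, 0.32377482, 0.23608707]), np.float64(0.0028114155789702258))
plate [0.49695361 0.45536965 0.01      ]
plate [0.45159966 0.27899298 0.01      ]
plate [0.66068175 0.21985062 0.01      ]
postbase/top? [0.66564507 0.31226895 0.297     ]
(array([0.66029191, 0.30828215, 0.27950196]), np.float64(0.002158564672394158))
```

The measurements agree with the given sizes: the bar is 147 mm long, and the stand's heading is about -15°. The hook looks low, with the arm's top near z 0.236. I'll feel the arm's top with closed fingertips first, because it's close to the start pose.

```bash
cat >> h.py <<'E'
from scipy.spatial.transform import Rotation as Ro
def st(tgt=None,head=None):
    s=r.read_state();R=Ro.from_quat(s["eef_rot"]).as_matrix()
    hy=np.degrees(np.arctan2(R[1,1],R[0,1]))
    print("t %.1f"%s["time"],"p",s["ee_pos"].round(4),"tooly heading %.1f"%hy,"zaxis",R[:,2].round(3),"F",s["ft_force"].round(2),"w %.4f"%s["width"],"q7 %.2f"%s["joint_positions"][6])
    if tgt is not None: print(" delta tool cm",(R.T@(np.array(tgt)-s["ee_pos"])*100).round(2))
    if head is not None: print(" turn rad %.3f"%(-np.radians((head-hy+90)%180-90)))
E
python3 -m jog '[[0,0,-4,0,1],[0,0,-4,0,1],[0,0,-4,0,1],[-3,-0.5,0,0,1],[-4,-0.7,0,0,1],[-4,-0.7,0,0,1],[-4,-0.7,0,0,1],[-4,-0.7,0,0,1],[-4,-0.7,0,0,1],[-4,-0.7,0,0,1]]'
python3 -c "
from h import *
st((.577,.339,.36))"
```

```text
time: 1.3
ee_pos: [0.4989, 0.3992, 0.368]
eef_rot: [0.22, 0.976, -0.0, -0.001]
ft_force: [-0.2, 1.0, 0.2]
width: 0.0149
t 1.3 p [0.4989 0.3992 0.368 ] tooly heading 64.6 zaxis [-0.003 -0.    -1.   ] F [-0.18  1.05  0.25] w 0.0149 q7 0.40
 delta tool cm [-9.64 -2.09  0.78]
```

```bash
python3 -m jog '[[-3,-0.6,0,0,1],[-3,-0.6,0,0,1],[-2,-0.5,0,0,1],[-1,-0.2,0,0,1],[0,0,2,0,1],[0,0,2,0,1],[0,0,2,0,1],[0,0,1,0,1],[0,0,0.5,0,1],[0,0,0,0,1]]'
python3 -c "
from h import *
st((.577,.339,.261))
snap('scene','touch.png',(230,180,390,290),5)"
```

```text
time: 2.3
ee_pos: [0.5784, 0.3367, 0.2902]
eef_rot: [0.223, 0.975, -0.001, -0.001]
ft_force: [-0.1, -0.3, 0.3]
width: -0.0001
t 2.3 p [0.5784 0.3367 0.2902] tooly heading 64.2 zaxis [-0.002 -0.001 -1.   ] F [-0.11 -0.33  0.31] w -0.0001 q7 0.56
 delta tool cm [0.23 0.15 2.92]
```

View pics/touch.png

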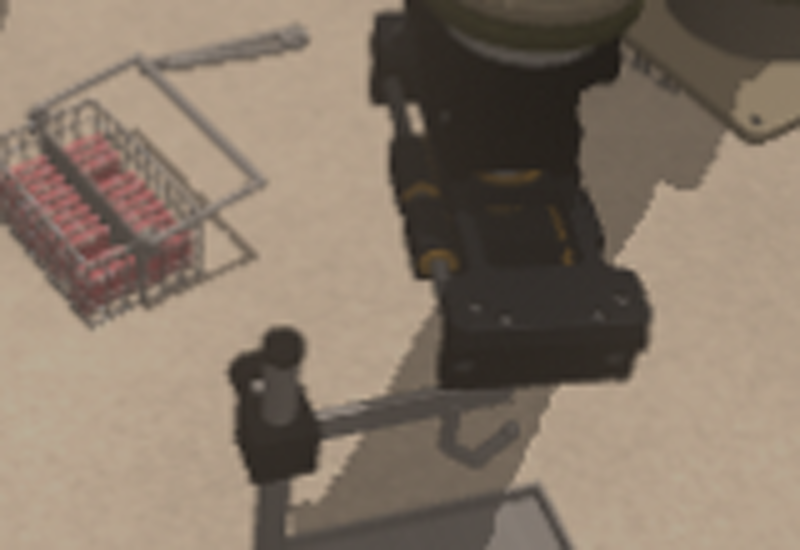

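The gripper is just above the hook's arm, which ends near (515,395) in the crop. The clamp and post are at (275,420), clear of the gripper body. Next I feel down.

```bash
python3 -m jog '[[0,0,0.6,0,1],[0,0,0.6,0,1],[0,0,0.4,0,1],[0,0,0.2,0,1],[0,0,0.15,0,1],[0,0,0.15,0,1],[0,0,0.15,0,1],[0,0,0.1,0,1],[0,0,0,0,1],[0,0,0,0,1]]'
python3 -c "
from h import *
st()"
```

```text
time: 3.35
ee_pos: [0.5794, 0.3375, 0.2682]
eef_rot: [0.223, 0.975, 0.001, 0.001]
ft_force: [-0.1, -0.1, -0.4]
width: 0.0006
t 3.4 p [0.5794 0.3375 0.2682] tooly heading 64.2 zaxis [ 0.003  0.002 -1.   ] F [-0.11 -0.14 -0.43] w 0.0006 q7 0.56
```

Tips are at 0.246 and still free.

```bash
python3 -m jog '[[0,0,0.15,0,1],[0,0,0.15,0,1],[0,0,0.12,0,1],[0,0,0.12,0,1],[0,0,0.1,0,1],[0,0,0.1,0,1],[0,0,0.1,0,1],[0,0,0,0,1],[0,0,0,0,1],[0,0,0,0,1]]'
python3 -c "
from h import *
st()"
```

```text
time: 4.35
ee_pos: [0.5795, 0.3375, 0.2664]
eef_rot: [0.223, 0.975, 0.003, 0.003]
ft_force: [-0.5, 0.2, 0.9]
width: 0.0003
t 4.3 p [0.5795 0.3375 0.2664] tooly heading 64.2 zaxis [ 0.007  0.005 -1.   ] F [-0.47  0.22  0.94] w 0.0003 q7 0.56
```

```bash
python3 -m jog '[[0,0,0.3,0,1],[0,0,0.3,0,1],[0,0,0.3,0,1],[0,0,0,0,1],[0,0,0,0,1],[0,0,0,0,1],[0,0,0,0,1],[0,0,0,0,1],[0,0,0,0,1],[0,0,0,0,1]]'
python3 -c "
from h import *
st()"
```

```text
time: 5.35
ee_pos: [0.5796, 0.3376, 0.2663]
eef_rot: [0.223, 0.975, 0.006, 0.005]
ft_force: [-0.3, 0.8, 2.3]
width: 0.0008
t 5.3 p [0.5796 0.3376 0.2663] tooly heading 64.2 zaxis [ 0.012  0.01  -1.   ] F [-0.31  0.78  2.25] w 0.0008 q7 0.56
```

Contact: commanded 9 mm, moved 0, force rising to 2.3 N. So the arm's top is at about z 0.244, the seat at about 0.197, and the entry height for the bar axis about 0.218. I'll turn the tool and cross over to the bail, gripping 28 mm off its middle so the hook gets the middle.

```bash
python3 -m jog '[[0,0,-3,0,1],[0,0,-4,0,1],[0,0,-3,0.15,1],[0,0,0,0.15,1],[0,0,0,0.15,1],[0,0,0,0.15,1],[0,0,0,0.15,1],[0,0,0,0.15,1],[0,0,0,0.15,0.6],[0,0,0,0.15,0.6]]' >/dev/null
python3 -m jog '[[0,0,0,0.15,0.6],[0,0,0,0.15,0.6],[0,0,0,0.15,0.6],[0,0,0,0.1,0.6],[-2,1.2,0,0,0.6],[-4,2.3,0,0,0.6],[-4,2.3,0,0,0.6],[-4,2.3,0,0,0.6],[-4,2.3,0,0,0.6],[-4,2.3,0,0,0.6]]'
python3 -c "
from h import *
st((.5355,-.2647,.083),-33.6)"
```

```text
time: 7.35
ee_pos: [0.5454, 0.0845, 0.3579]
eef_rot: [0.892, 0.452, 0.001, -0.002]
ft_force: [0.5, -0.7, -0.1]
width: 0.0347
t 7.3 p [0.5454 0.0845 0.3579] tooly heading -36.2 zaxis [ 0.001  0.004 -1.   ] F [ 0.52 -0.71 -0.05] w 0.0347 q7 -0.81
 delta tool cm [-28.86  19.89  27.33]
 turn rad -0.046
```

```bash
python3 -m jog '[[-4,2.7,1,-0.045,0.6],[-4,2.8,2,0,0.6],[-4,2.8,2,0,0.6],[-4,2.8,2,0,0.6],[-4,2.8,2,0,0.6],[-4,2.7,1,0,0.6],[-3,2,0,0,0.6],[-1,1,0,0,0.6],[0,0,0,0,0.6],[0,0,0,0,0.6]]'
python3 -c "
from h import *
st((.5355,-.2647,.083),-33.6)"
```

```text
time: 8.35
ee_pos: [0.5462, -0.258, 0.2582]
eef_rot: [0.883, 0.469, 0.002, -0.002]
ft_force: [-0.4, 0.4, 0.1]
width: 0.0347
t 8.3 p [ 0.5462 -0.258   0.2582] tooly heading -34.1 zaxis [ 0.002  0.005 -1.   ] F [-0.38  0.42  0.09] w 0.0347 q7 -0.05
 delta tool cm [-1.25 -0.5  17.52]
 turn rad -0.008
```

```bash
python3 -m jog '[[-0.7,-0.3,2,0,0.65],[-0.6,-0.2,3,0,0.65],[0,0,3,0,0.65],[0,0,2,0,0.65],[0,0,1.5,0,0.65],[0,0,1,0,0.65],[0,0,0,0,0.65],[0,0,0,0,0.65],[0,0,0,0,0.65],[0,0,0,0,0.65]]'
python3 - <<'E'
from h import *
st((.5355,-.2647,.083),-33.6)
c,t=snap("top");d,s=snap("scene")
can=np.zeros((600,800,3),np.uint8)
can[:,:400]=cv2.resize(t[150:240,320:380],(400,600),interpolation=cv2.INTER_CUBIC)
can[:,400:]=cv2.resize(s[140:230,185:245],(400,600),interpolation=cv2.INTER_CUBIC)
cv2.imwrite("pics/g1.png",cv2.convertScaleAbs(can,alpha=1.6))
E
```

```text
time: 9.35
ee_pos: [0.5405, -0.2549, 0.1326]
eef_rot: [0.88, 0.475, 0.007, -0.001]
ft_force: [-0.3, 1.0, -0.3]
width: 0.0303
t 9.3 p [ 0.5405 -0.2549  0.1326] tooly heading -33.3 zaxis [ 0.011  0.008 -1.   ] F [-0.34  0.97 -0.3 ] w 0.0303 q7 0.02
 delta tool cm [-1.16  0.1   4.94]
 turn rad 0.006
```

View pics/g1.png

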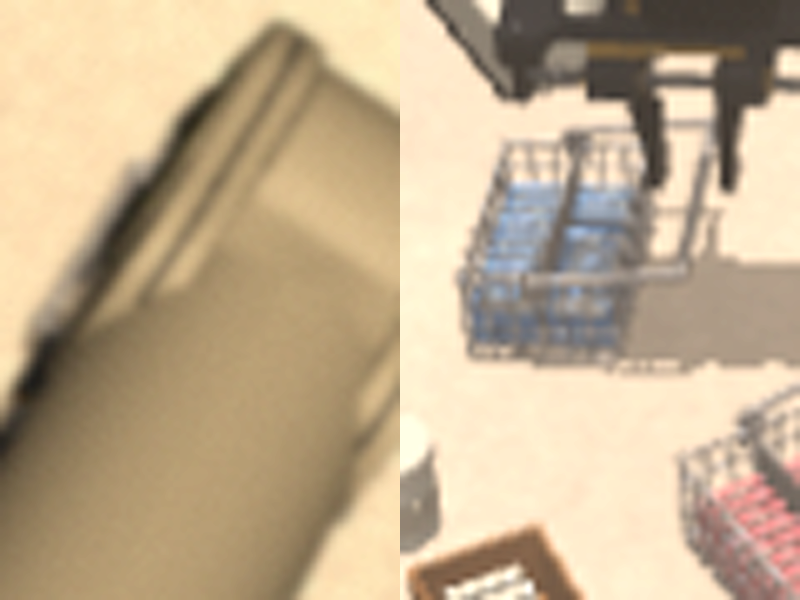

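The scene view shows the bar from (712,125) to (685,270) and the fingertips straddling it at (655,185) and (728,188), about 50 mm higher. I'll work out the bar's position from this view.

```bash
python3 - <<'E'
from h import *
d=r.camera("scene")
P=lambda x,y:(185+(x-400)/6.667-.5,140+y/6.667-.5)
a=onz(d,*P(713,124),.072);b=onz(d,*P(686,268),.072)
print(a,b,(a+b)/2,np.linalg.norm(a-b),np.degrees(np.arctan2(*(b-a)[[1,0]])))
f=onz(d,*P(655,187),.1106);g=onz(d,*P(728,189),.1106);print("tips",f,g,(f+g)/2)
E
```

```text
[ 0.48356809 -0.3532088   0.072     ] [ 0.55876385 -0.23182551  0.072     ] [ 0.52116597 -0.29251715  0.072     ] 0.14278761884349148 58.222191949086245
tips [ 0.56171734 -0.26007654  0.1106    ] [ 0.52756236 -0.23824518  0.1106    ] [ 0.54463985 -0.24916086  0.1106    ]
```

```bash
python3 -m jog '[[-0.8,0.2,0.6,0,0.65],[-0.6,0.1,0.8,0,0.65],[0,0,0.8,0,0.65],[0,0,0.8,0,0.65],[0,0,0.8,0,0.65],[0,0,0.8,0,0.65],[0,0,0.5,0,0.65],[0,0,0.3,0,0.65],[0,0,0,0,0.65],[0,0,0,0,0.65]]'
python3 -c "
from h import *
st((.536,-.267,.083),-33)"
```

```text
time: 10.5
ee_pos: [0.5345, -0.269, 0.0722]
eef_rot: [0.88, 0.475, 0.006, -0.002]
ft_force: [0.4, 1.0, 0.4]
width: 0.0306
t 10.5 p [ 0.5345 -0.269   0.0722] tooly heading -33.3 zaxis [ 0.008  0.009 -1.   ] F [0.44 1.05 0.41] w 0.0306 q7 0.08
 delta tool cm [ 0.26  0.02 -1.08]
 turn rad -0.005
```

```bash
python3 -m jog '[[0.2,0,-0.5,0,0.65],[0.1,0,-0.5,0,0.65],[0,0,0,0,0.65],[0,0,0,0,1],[0,0,0,0,1],[0,0,0,0,1],[0,0,0,0,1],[0,0,0,0,1],[0,0,0,0,1],[0,0,0,0,1]]' 25
python3 -c "
from h import *
st((.536,-.267,.083),-33)"
```

```text
time: 11.5
ee_pos: [0.5373, -0.2668, 0.0848]
eef_rot: [0.88, 0.475, 0.007, -0.001]
ft_force: [-0.0, 0.6, 1.2]
width: 0.0067
t 11.5 p [ 0.5373 -0.2668  0.0848] tooly heading -33.3 zaxis [ 0.011  0.008 -1.   ] F [-0.01  0.58  1.24] w 0.0067 q7 0.07
 delta tool cm [-0.09 -0.1   0.18]
 turn rad -0.005
```

```bash
python3 -m jog '[[0,0.2,-1.2,0,1],[0,0.4,-1.1,0,1],[0,0.6,-1.1,0,1],[0,0.7,-1.0,0,1],[0,0.8,-0.9,0,1],[0,0.9,-0.7,0,1],[0,1.0,-0.6,0,1],[0,1.1,-0.5,0,1],[0,0,0,0,1],[0,0,0,0,1]]'
python3 -c "
from h import *
st((.536+.07,-.267-.0464,.158),-33)"
```

```text
time: 12.5
ee_pos: [0.5874, -0.3013, 0.1636]
eef_rot: [0.88, 0.475, 0.006, -0.001]
ft_force: [0.1, -0.3, -5.2]
width: 0.0065
t 12.5 p [ 0.5874 -0.3013  0.1636] tooly heading -33.3 zaxis [ 0.01   0.008 -1.   ] F [ 0.12 -0.35 -5.22] w 0.0065 q7 0.07
 delta tool cm [0.   2.22 0.57]
 turn rad -0.005
```

```bash
python3 -m jog '[[0,0.6,0,0,1],[0,0.6,0,0,1],[0,0.6,0,0,1],[0,0.4,0,0,1],[0,0,-0.5,0,1],[0,0,-0.7,0,1],[0,0,-1,0,1],[0,0,-1,0,1],[0,0,0,0,1],[0,0,0,0,1]]' 40
python3 - <<'E'
from h import *
st()
d,s=snap("scene")
cv2.imwrite("pics/l1.png",cv2.convertScaleAbs(cv2.resize(s[110:230,170:290],(600,600),interpolation=cv2.INTER_CUBIC),alpha=1.5))
E
```

```text
time: 13.5
ee_pos: [0.6062, -0.3141, 0.1988]
eef_rot: [0.88, 0.475, 0.006, -0.001]
ft_force: [0.6, 0.8, -4.2]
width: 0.0063
t 13.5 p [ 0.6062 -0.3141  0.1988] tooly heading -33.3 zaxis [ 0.009  0.008 -1.   ] F [ 0.6   0.8  -4.22] w 0.0063 q7 0.07
```

View pics/l1.png

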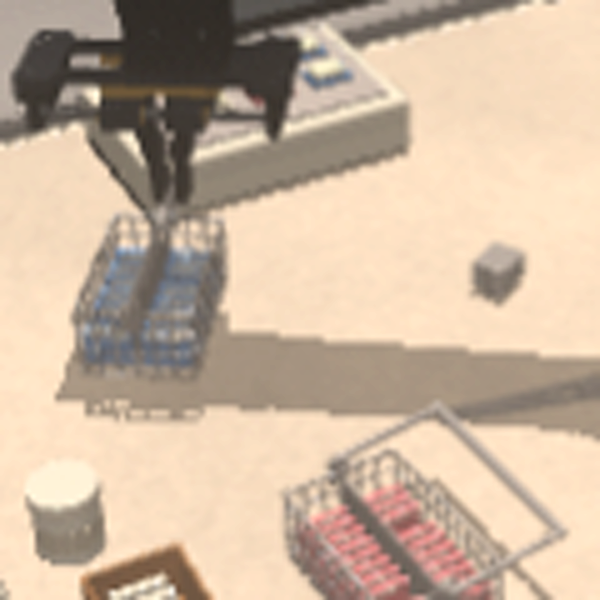

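The basket hangs level from the bail, clear of its neighbours, with the shadow separated at (140,390). I'll lift and turn, then carry it around to the mouth side.

```bash
python3 -m jog '[[0,0,-0.5,-0.03,1],[0,0,-1,-0.06,1],[0,0,-1.2,-0.08,1],[0,0,-1.2,-0.08,1],[0,0,-1.2,-0.08,1],[0,0,-1.2,-0.08,1],[0,0,-1.2,-0.08,1],[0,0,-1,-0.08,1],[0,0,-0.5,-0.07,1],[0,0,0,-0.03,1]]' 40
python3 -c "
from h import *
st((.43,.20,.295),5)"
```

```text
time: 14.55
ee_pos: [0.6038, -0.3145, 0.2918]
eef_rot: [0.66, 0.752, 0.005, -0.001]
ft_force: [0.4, 1.0, -3.4]
width: 0.0068
t 14.6 p [ 0.6038 -0.3145  0.2918] tooly heading 7.5 zaxis [ 0.004  0.009 -1.   ] F [ 0.37  1.04 -3.36] w 0.0068 q7 0.71
 delta tool cm [ 53.27 -10.56   0.08]
 turn rad 0.043
```

```bash
python3 -m jog '[[0.8,-0.2,0,0.02,1],[1.6,-0.3,0,0.02,1],[2.4,-0.5,0,0,1],[3,-0.6,0,0,1],[3.3,-0.7,0,0,1],[3.3,-0.7,0,0,1],[3.3,-0.7,0,0,1],[3.3,-0.7,0,0,1],[3.3,-0.7,0,0,1],[3.3,-0.7,0,0,1]]' 40 >/dev/null
python3 -m jog '[[3.3,-0.7,0,0,1],[3.3,-0.7,0,0,1],[3.3,-0.7,0,0,1],[3.3,-0.7,0,0,1],[3.0,-0.6,0,0,1],[2.4,-0.5,0,0,1],[1.8,-0.3,0,0,1],[1,-0.2,0,0,1],[0.5,0,0,0,1],[0,0,0,0,1]]' 40
python3 -c "
from h import *
st((.4686,.3957,.295),5)"
```

```text
time: 16.55
ee_pos: [0.4447, 0.1927, 0.2931]
eef_rot: [0.682, 0.731, 0.004, -0.004]
ft_force: [0.0, 0.9, -4.5]
width: 0.0067
t 16.6 p [0.4447 0.1927 0.2931] tooly heading 4.0 zaxis [-0.    0.01 -1.  ] F [ 0.04  0.87 -4.49] w 0.0067 q7 -0.43
 delta tool cm [2.008e+01 3.790e+00 2.000e-02]
 turn rad -0.018
```

```bash
python3 -m jog '[[1,0.2,0,-0.01,1],[2,0.4,0,-0.01,1],[3,0.6,0,0,1],[3.2,0.6,0,0,1],[3.2,0.6,0,0,1],[3,0.6,0,0,1],[2.4,0.4,0,0,1],[1.5,0.2,0,0,1],[0.6,0.1,0,0,1],[0.2,0,0,0,1]]' 40 >/dev/null
python3 -m jog '[[0,0,0.5,0,1],[0,0,0.8,0,1],[0,0,0.8,0,1],[0,0,0.8,0,1],[0,0,0.8,0,1],[0,0,0.7,0,1],[0,0,0.5,0,1],[0,0,0,0,1],[0,0,0,0,1],[0,0,0,0,1]]' 40
python3 - <<'E'
from h import *
st((.4686,.3957,.230),5)
d,s=snap("scene");t=snap("top")[1]
can=np.zeros((600,800,3),np.uint8)
can[:,:480]=cv2.resize(s[220:345,265:365],(480,600),interpolation=cv2.INTER_CUBIC)
can[:384,480:]=cv2.resize(t[140:236,80:160],(320,384),interpolation=cv2.INTER_CUBIC)
cv2.imwrite("pics/m1.png",cv2.convertScaleAbs(can,alpha=1.5))
E
```

```text
time: 18.55
ee_pos: [0.4678, 0.4079, 0.2385]
eef_rot: [0.677, 0.736, 0.003, -0.005]
ft_force: [0.4, -0.4, -4.0]
width: 0.0065
t 18.6 p [0.4678 0.4079 0.2385] tooly heading 4.8 zaxis [-0.003  0.011 -1.   ] F [ 0.36 -0.37 -3.97] w 0.0065 q7 -0.68
 delta tool cm [-1.23 -0.02  0.84]
 turn rad -0.004
```

View pics/m1.png

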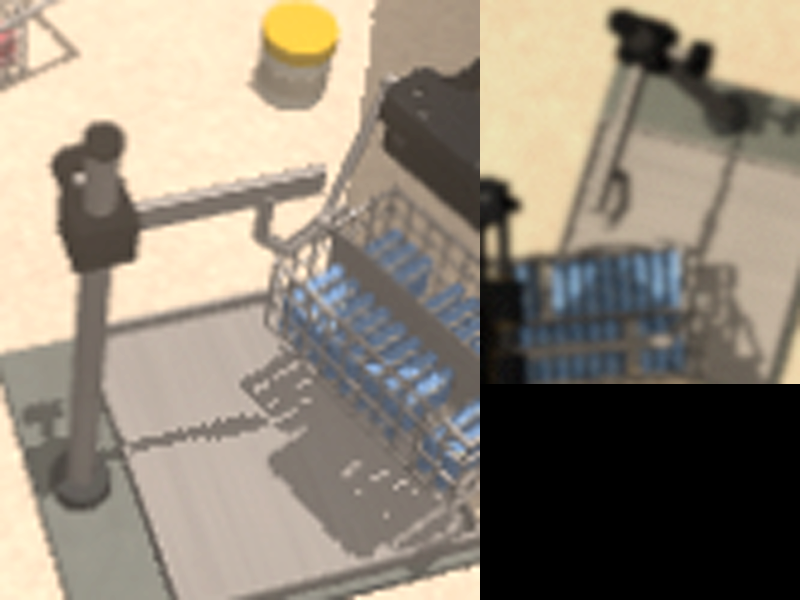

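The basket stands off on the mouth side. The hook's V is at (280,245) and its arm ends at (322,178), both clear of the basket. I need a wider view to judge the bar's tilt and height.

```bash
python3 - <<'E'
from h import *
d,s=snap("scene");t=snap("top")[1]
can=np.zeros((600,800,3),np.uint8)
can[:,:500]=cv2.resize(s[220:370,315:440],(500,600),interpolation=cv2.INTER_CUBIC)
can[:400,500:]=cv2.resize(t[170:250,80:140],(300,400),interpolation=cv2.INTER_CUBIC)
cv2.imwrite("pics/m2.png",cv2.convertScaleAbs(can,alpha=1.6))
E
```

```text
(no output)
```

View pics/m2.png

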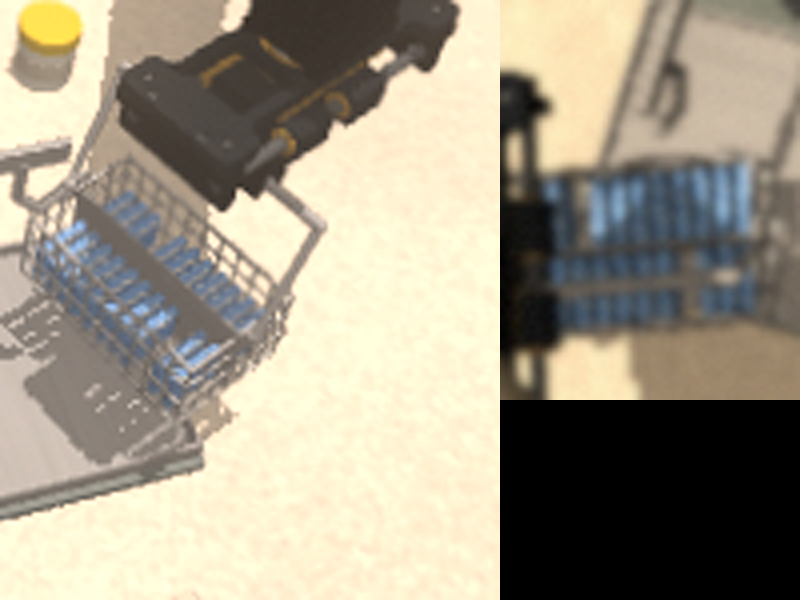

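```bash
python3 - <<'E'
from h import *
d=r.camera("scene")
P=lambda x,y:(315+x/4-.5,220+y/4-.5)
b=np.array([-.084,.996]);p=r.read_state()["ee_pos"]
for n,px,L in [("near",(322,225),.048),("far",(122,68),-.104)]:
    o,q=ray(d,*P(*px))
    # closest pt of ray to the vertical plane through bar (normal = jaw dir)
    nrm=np.array([.996,.084,0]);k=nrm@(p-o)/(nrm@q);X=o+q*k
    print(n,X,"along bar",(X-p)[:2]@b,"exp",L,"below TCP",p[2]-X[2])
E
```

```text
near [0.46385815 0.45510693 0.22430119] along bar 0.04740052558636898 exp 0.048 below TCP 0.014146461302584512
far [0.4768697  0.30082713 0.2160566 ] along bar -0.10735512648520425 exp -0.104 below TCP 0.022391046610014953
```

The bar is within about 3° of level, and its middle is about 28 mm above the seat. I'll lower 8 mm into the window, line up, and go in.

```bash
python3 -m jog '[[-0.4,0,0.3,0,1],[-0.5,0,0.3,0,1],[-0.4,0,0.3,0,1],[0,0,0,0,1],[0,0,0,0,1],[-0.2,0.5,0,0,1],[-0.4,1.0,0,0,1],[-0.4,1.1,0,0,1],[-0.2,0.5,0,0,1],[0,0,0,0,1]]' 40
python3 -c "
from h import *
st((.5652,.3698,.230),5)"
```

```text
time: 19.8
ee_pos: [0.5048, 0.3829, 0.2285]
eef_rot: [0.677, 0.736, 0.003, -0.004]
ft_force: [-0.2, 0.5, -4.2]
width: 0.0064
t 19.8 p [0.5048 0.3829 0.2285] tooly heading 4.7 zaxis [-0.001  0.011 -1.   ] F [-0.2   0.5  -4.19] w 0.0064 q7 -0.61
 delta tool cm [-1.79  5.91 -0.17]
 turn rad -0.005
```

```bash
python3 -m jog '[[-0.1,0.4,-0.2,0,1],[-0.3,0.8,0,0,1],[-0.3,0.8,0,0,1],[-0.3,0.8,0,0,1],[-0.2,0.6,0,0,1],[-0.1,0.4,0,0,1],[0,0,0,0,1],[0,0,0,0,1],[0,0,0,0,1],[0,0,0,0,1]]' 40
python3 - <<'E'
from h import *
st((.5652,.3698,.230),5)
d,s=snap("scene");t=snap("top")[1]
can=np.zeros((600,800,3),np.uint8)
can[:,:500]=cv2.resize(s[220:340,305:405],(500,600),interpolation=cv2.INTER_CUBIC)
can[:400,500:]=cv2.resize(t[150:230,80:140],(300,400),interpolation=cv2.INTER_CUBIC)
cv2.imwrite("pics/m3.png",cv2.convertScaleAbs(can,alpha=1.6))
E
```

```text
time: 20.8
ee_pos: [0.5469, 0.3725, 0.23]
eef_rot: [0.677, 0.736, 0.003, -0.004]
ft_force: [-0.7, 1.3, -3.9]
width: 0.0064
t 20.8 p [0.5469 0.3725 0.23  ] tooly heading 4.7 zaxis [-0.002  0.01  -1.   ] F [-0.72  1.28 -3.94] w 0.0064 q7 -0.55
 delta tool cm [-0.42  1.81 -0.01]
 turn rad -0.005
```

View pics/m3.png

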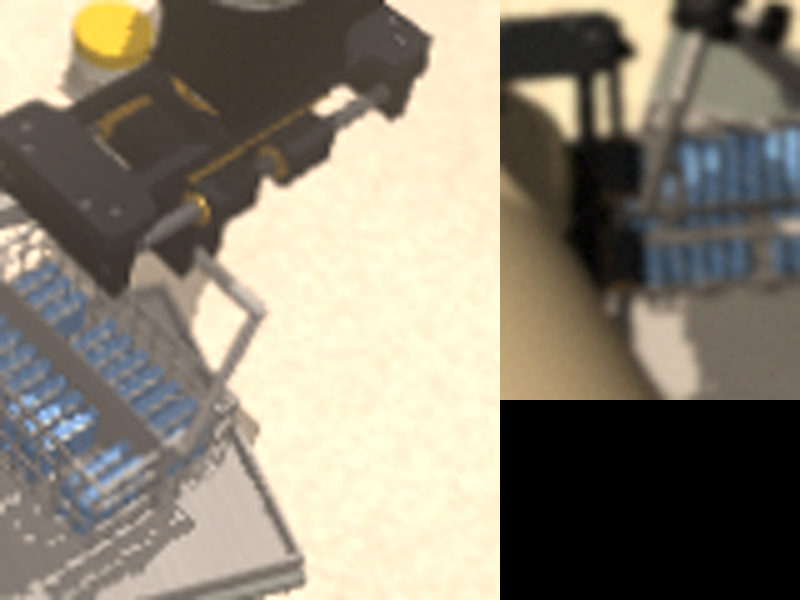

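The bar is over the tip and untouched, with the arm's end at (650,205) in the top panel, just ahead of the bar and about 45 px to the right of the fingers. I'll go on into the throat.

```bash
python3 -m jog '[[-0.1,0.3,0,0,1],[-0.2,0.5,0,0,1],[-0.2,0.5,0,0,1],[-0.1,0.4,0,0,1],[0,0.2,0,0,1],[0,0,0,0,1],[0,0,0,0,1],[0,0,0,0,1],[0,0,0,0,1],[0,0,0,0,1]]' 40
python3 -c "
from h import *
st((.5652,.3698,.230),5)"
```

```text
time: 21.9
ee_pos: [0.568, 0.3677, 0.2299]
eef_rot: [0.677, 0.736, 0.003, -0.004]
ft_force: [0.1, 0.1, -3.6]
width: 0.0065
t 21.9 p [0.568  0.3677 0.2299] tooly heading 4.7 zaxis [-0.002  0.01  -1.   ] F [ 0.13  0.13 -3.65] w 0.0065 q7 -0.52
 delta tool cm [ 0.23 -0.26 -0.01]
 turn rad -0.004
```

```bash
python3 -m jog '[[0.1,-0.2,0,0,1],[0,0,0.3,0,1],[0,0,0.4,0,1],[0,0,0.4,0,1],[0,0,0.3,0,1],[0,0,0,0,1],[0,0,0,0,1],[0,0,0,0,1],[0,0,0,0,1],[0,0,0,0,1]]' 40
python3 -c "
from h import *
st((.5652,.3698,.211),5)"
```

```text
time: 22.9
ee_pos: [0.5662, 0.3692, 0.2156]
eef_rot: [0.677, 0.736, 0.004, -0.004]
ft_force: [0.7, -0.0, -3.1]
width: 0.0065
t 22.9 p [0.5662 0.3692 0.2156] tooly heading 4.8 zaxis [-0.     0.011 -1.   ] F [ 0.74 -0.01 -3.06] w 0.0065 q7 -0.52
 delta tool cm [ 0.07 -0.09  0.46]
 turn rad -0.004
```

```bash
python3 -m jog '[[0,0,0.25,0,1],[0,0,0.25,0,1],[0,0,0.2,0,1],[0,0,0.2,0,1],[0,0,0,0,1],[0,0,0,0,1],[0,0,0,0,1],[0,0,0,0,1],[0,0,0,0,1],[0,0,0,0,1]]' 40
python3 -c "
from h import *
st()"
```

```text
time: 23.9
ee_pos: [0.568, 0.3695, 0.2129]
eef_rot: [0.677, 0.736, 0.008, -0.003]
ft_force: [-0.8, -0.1, 3.8]
width: 0.0067
t 23.9 p [0.568  0.3695 0.2129] tooly heading 4.7 zaxis [ 0.006  0.016 -1.   ] F [-0.84 -0.09  3.77] w 0.0067 q7 -0.52
```

The wrist force went from -3.1 to +3.8 N, with the bar at about z 0.199 and x about +3 mm. The load is on the V, 13 mm below tip-resting height. I'll open the fingers a little and look.

```bash
python3 -m jog '[[0,0,0,0,0.95],[0,0,0,0,0.9],[0,0,0,0,0.85],[0,0,0,0,0.8],[0,0,0,0,0.75],[0,0,0,0,0.75],[0,0,0,0,0.75],[0,0,0,0,0.75],[0,0,0,0,0.75],[0,0,0,0,0.75]]' 10
python3 - <<'E'
from h import *
st()
d,s=snap("scene");t=snap("top")[1]
can=np.zeros((600,800,3),np.uint8)
can[:,:500]=cv2.resize(s[220:340,290:390],(500,600),interpolation=cv2.INTER_CUBIC)
can[:400,500:]=cv2.resize(t[150:230,80:140],(300,400),interpolation=cv2.INTER_CUBIC)
cv2.imwrite("pics/m4.png",cv2.convertScaleAbs(can,alpha=1.6))
E
```

```text
time: 24.9
ee_pos: [0.5679, 0.3698, 0.2119]
eef_rot: [0.677, 0.736, 0.008, -0.003]
ft_force: [0.1, -0.5, -0.3]
width: 0.0218
t 24.9 p [0.5679 0.3698 0.2119] tooly heading 4.7 zaxis [ 0.006  0.016 -1.   ] F [ 0.13 -0.49 -0.28] w 0.0218 q7 -0.52
```

View pics/m4.png

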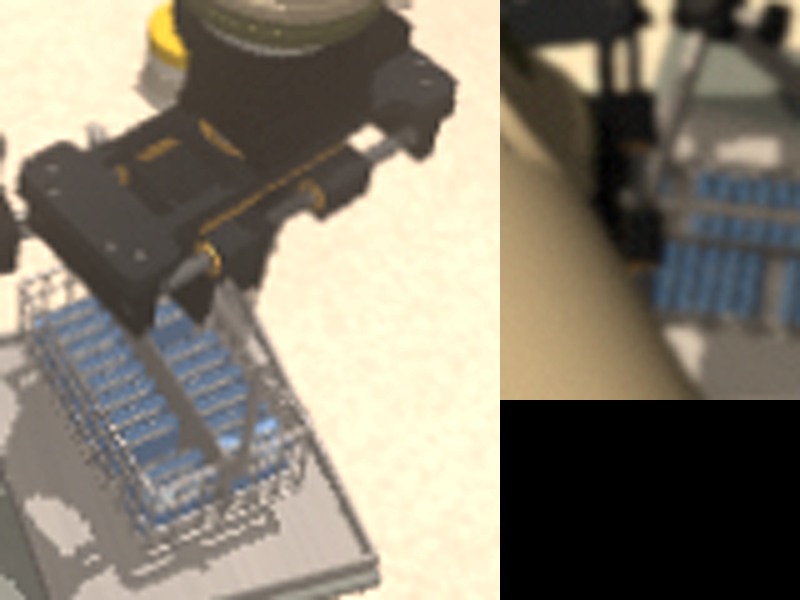

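The basket hangs on the hook over the pan with the bail upright, near end at (245,330)–(235,470). The fingers are off the bar and the wrist force is about 0. I'll withdraw straight up.

```bash
python3 -m jog '[[0,0,-0.5,0,0.75],[0,0,-1,0,0.75],[0,0,-1,0,0.75],[0,0,-1,0,0.75],[0,0,-1.5,0,0.75],[0,0,-2,0,0.75],[0,0,-2,0,0.75],[0,0,-2,0,0.75],[0,0,-2,0,0.75],[0,0,0,0,0.75]]' 10
python3 -m jog '[[0,-2,0,0,0.75],[0,-3,0,0,0.75],[0,-4,0,0,0.75],[0,-4,0,0,0.75],[0,-4,0,0,0.75],[0,-3,0,0,0.75],[0,-1,0,0,0.75],[0,0,0,0,0.75],[0,0,0,0,0.75],[0,0,0,0,0.75]]'
python3 - <<'E'
from h import *
st()
d,s=snap("scene");c,t=snap("top")
can=np.zeros((600,800,3),np.uint8)
can[:,:500]=cv2.resize(s[230:350,275:375],(500,600),interpolation=cv2.INTER_CUBIC)
can[:400,500:]=cv2.resize(t[150:230,85:145],(300,400),interpolation=cv2.INTER_CUBIC)
cv2.imwrite("pics/m5.png",cv2.convertScaleAbs(can,alpha=1.6))
E
```

```text
time: 26.0
ee_pos: [0.5671, 0.3675, 0.3555]
eef_rot: [0.677, 0.736, 0.011, -0.003]
ft_force: [-0.0, -0.2, 0.7]
width: 0.0219
time: 27.0
ee_pos: [0.3519, 0.3481, 0.3514]
eef_rot: [0.678, 0.735, 0.011, -0.001]
ft_force: [0.5, 0.5, -0.7]
width: 0.0222
t 27.0 p [0.3519 0.3481 0.3514] tooly heading 4.6 zaxis [ 0.013  0.018 -1.   ] F [ 0.51  0.55 -0.65] w 0.0222 q7 -0.79
```

View pics/m5.png

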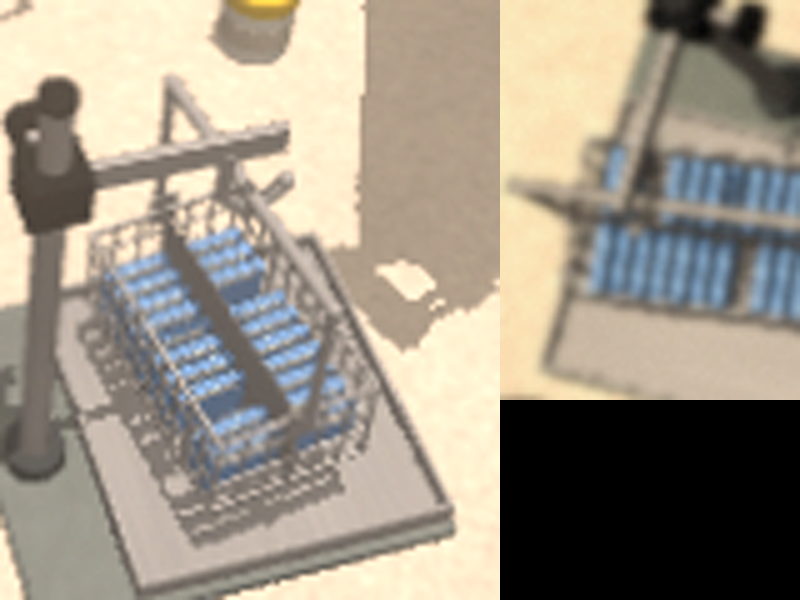

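The bar lies in the hook's throat under the arm, crossing near (235,170), and the basket hangs over the pan. I'll let it settle, then check offset, tilt and sway numerically.

```bash
python3 -m jog '[[0,0,0,0,0.75],[0,0,0,0,0.75],[0,0,0,0,0.75],[0,0,0,0,0.75],[0,0,0,0,0.75],[0,0,0,0,0.75],[0,0,0,0,0.75],[0,0,0,0,0.75],[0,0,0,0,0.75],[0,0,0,0,0.75]]' >/dev/null
python3 - <<'E'
from h import *
d,s0=snap("scene");c,t=snap("top")
S=lambda x,y:(275+x/5-.5,230+y/5-.5)
n,e=tri(c,(85+15/5-.5,150+187/5-.5),d,S(334,322))
print("near end",n,e)
o,q=ray(d,*S(172,82)); 
# far end: point on ray 152 mm from near end
f=lambda k:np.linalg.norm(o+q*k-n)-.152
ks=np.linspace(.5,2,3000);g=[f(k) for k in ks]
for i in range(len(ks)-1):
    if g[i]*g[i+1]<0:
        F=o+q*ks[i];M=(n+F)/2;O=np.array([.5676,.3419])
        print("far",F,"mid",M,"stand xy",(M[:2]-O)@[.966,-.259],(M[:2]-O)@[.259,.966],"tilt",np.arcsin((n-F)[2]/.152))
mask=lambda im:cv2.inRange(cv2.cvtColor(im,cv2.COLOR_BGR2HSV),(95,60,40),(125,255,255))[250:330,285:360]
for i in range(5):
    _,s=snap("scene");m=cv2.moments(mask(s),True);print(m["m10"]/m["m00"],m["m01"]/m["m00"])
st()
E
```

```text
near end [0.57864198 0.41660344 0.19145737] 0.00026098585943640294
far [0.63392649 0.35178281 0.31745875] mid [0.60628423 0.38419312 0.25445806] stand xy 0.02641505074222658 0.05087437309944957 tilt -0.9772393010415211
far [0.55993347 0.26603804 0.19372835] mid [0.56928773 0.34132074 0.19259286] stand xy 0.0017803712534042741 -0.00012244579167473315 tilt -0.01494123903398389
35.63131313131313 47.343434343434346
35.540942928039705 47.602977667493796
35.68564356435643 47.43811881188119
35.58560794044665 47.51861042183623
35.583333333333336 47.40909090909091
t 28.4 p [0.3536 0.3477 0.3504] tooly heading 4.5 zaxis [ 0.012  0.017 -1.   ] F [ 0.71 -0.1  -0.4 ] w 0.0219 q7 -0.79
```

The bar's middle is at stand x +2 mm, y 0 mm, z 0.193 (0.197 by touch). Tilt is 0.015 rad and there's no measurable sway, so I'm handing in.

```bash
python3 -c "
from bench import r
r.close_job()"
```

```text
the job is handed in; nothing more can be done
```

The blue basket now hangs from the middle of its bail in the hook's throat, over the drip pan. The gripper is open and well clear, and I handed the job in at about 28 s; it gave no verdict.

- **How it went:** I felt the hook arm's top at z ≈ 0.244 m. I gripped the bail 28 mm off its middle, swung it up and carried the basket round to the mouth. The bar went in under the arm without any contact force. I then lowered it until the wrist force showed the hook carrying the load, and let go.
- **Last checks:** the bar's middle was at stand x ≈ +2 mm, y ≈ 0 mm, z ≈ 0.193 m. The bar was within 0.015 rad of level along its length, and the basket showed no measurable sway. I did not measure the basket's own tilt or centre height separately; it looked level in the pictures.
- **Disagreements:** heights from the cameras read about 5 to 8 mm lower than by touch (arm top 0.236 m against 0.244 m). I used the touch value for the entry. Both put the seated bar within limits.
- **Not checked:** I did not measure the bystanders again at the end. I kept the paths clear of them and saw no unexpected forces.

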